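# Strip the pellet loader's dust filter for cleaning

### The job

The dust filter of the pellet loader is due for cleaning. Strip it in order: lift off the blue cover, then draw out the aluminium venturi, standing both upright on the steel tray; then draw out the cartridge, stand it upright on the open bench and let go to change your hold, and lay it gently in the plywood cradle with its closed end right up against the end stop and its open mouth at the other end. Leave everything else on the bench where it is.

Things in the scene. Friction and masses are not known exactly. Their poses are not given: they have to be found in the camera images.
- housing_rim (a point): centre of the top rim, 116 mm above the bench, of the fixed steel filter housing: an upright pot of 80 mm diameter and 63 mm bore on a 130 mm square plywood foot, with a shoulder of 102 mm diameter 100 mm up and a low pipe stub. At the start the cartridge stands in it 20 mm proud of the rim, the venturi in the cartridge's mouth; the unfastened cover stands on the shoulder over both.
- cover_mid (a point): middle (53 mm above its lower rim) of the loose blue hood-shaped cover: 92 mm diameter, 76 mm tall, open below, with a black knob of 36 mm diameter and 30 mm height on top (total height 106 mm); z runs up along its axis. About 0.32 kg.
- cover_rim (a point): centre of the cover's lower rim, on which it stands.
- venturi_mid (a point): middle (47 mm above its foot) of the loose aluminium venturi, 94 mm tall, 0.16 kg: on top a grip ring of 40 mm diameter, 26 mm high; below it a bell flange of 66 mm diameter, 6 mm thick, that rests on the cartridge's rim and overhangs it; then a tube of 35 mm diameter, 62 mm deep in the cartridge with 2.5 mm play all round. z runs up.
- venturi_foot (a point): centre of the venturi's flat lower end, on which it stands steadily.
- cartridge_mid (a point): middle of the loose filter cartridge: 120 mm long, white pleated body of 50 mm diameter, an orange end cap of 56 mm diameter and 12 mm thickness at each end; one end closed and flat, the other an open mouth of 40 mm bore. z runs along its axis from the closed end to the mouth. About 0.26 kg. Rigid; stands steadily on its closed end.
- cartridge_base (a point): centre of the cartridge's closed end face. Held round the body away from its middle, the cartridge can sag a little in the fingers.
- cartridge_mouth (a point): centre of the cartridge's open end face.
- tray_floor (a point): centre of the inner floor, 3 mm above the bench, of the fixed shallow steel tray: 160 mm along its x, 280 mm along its y, rim 12 mm above the bench.
- cradle_seat (a point): where the centre of the cartridge's closed end belongs in the fixed plywood cradle: on the stop's face, on the lying cartridge's axis, 52 mm above the bench; x runs level from the stop towards the mouth end, z up. Two V saddles, 9 mm thick, 28 and 100 mm from the stop, reach up to 14 mm below the axis and 37 mm to each side; open between. Stop 80 mm wide, 60 mm tall.
- spare: bystander: short filter cartridge with green end caps, 60 mm diameter, 80 mm tall, standing upright; origin at its underside. To be left alone.
- jar_at (a point): bystander: whitish jar with white cap, 68 mm diameter, 100 mm tall; point at its underside. To be left alone.
- brush: bystander: lying flat brush with a wooden handle, 200 mm long along its x, 50 mm wide, origin at its middle. To be left alone.
- driver: bystander: lying red-handled screwdriver, 200 mm long along its x, 26 mm thick, origin at its middle. To be left alone.
- wrench: bystander: lying steel wrench, 180 mm long along its x, origin at its middle. To be left alone.
- spool: bystander: empty black spool lying flat, 110 mm diameter, 48 mm tall, origin at its underside. To be left alone.
- tub: bystander: yellow open tub, 80 x 110 x 45 mm, origin at its underside. To be left alone.
Not all that is in view belongs to the job. Leave any yellow look-alike of the part that bears cover_mid alone. Leave any pink look-alike of the part that bears cradle_seat alone.

How it is judged (in metres and radians):
On the way, in this order (a step that is already met when the one before it is completed fails the run):
1. the cover stands upright on the tray, let go (x of cover_rim in the frame of tray_floor between -0.038 and 0.038 m and y of cover_rim in the frame of tray_floor between -0.098 and 0.098 m and z of cover_rim in the frame of tray_floor between -0.004 and 0.004 m and angle between cover_mid's own z axis and vertical below 0.1 rad and linear speed of cover below 0.05 m/s and contact force between the fingers and cover below 0.2 N), for 0.2 s.
2. the venturi stands upright on the tray on its foot, let go (x of venturi_foot in the frame of tray_floor between -0.065 and 0.065 m and y of venturi_foot in the frame of tray_floor between -0.125 and 0.125 m and z of venturi_foot in the frame of tray_floor between -0.004 and 0.004 m and angle between venturi_mid's own z axis and vertical below 0.1 rad and linear speed of venturi below 0.05 m/s and contact force between the fingers and venturi below 0.2 N), for 0.2 s.
3. the cartridge, out of the housing, stands upright on its closed end on the bench, let go (angle between cartridge_mid's own z axis and vertical below 0.1 rad and height (world z) of cartridge_base below 0.012 m and height (world z) of cartridge_mouth above 0.06 m and horizontal distance between cartridge_base and housing_rim above 0.1 m and linear speed of cartridge below 0.03 m/s and contact force between the fingers and cartridge below 0.2 N), for 0.2 s.
At the end, for the whole second after the job is handed in: Cover and venturi stand let go on the tray floor, inside its rim, within 4 mm of the floor and 0.1 rad of upright; the cartridge lies at rest in both saddles, its closed end within 4 mm of the stop and 5 mm of the axis, its mouth at the other end within 6 mm of the axis (all of step 1 and all of step 2 and x of cartridge_base in the frame of cradle_seat between -0.004 and 0.004 m and y of cartridge_base in the frame of cradle_seat between -0.005 and 0.005 m and z of cartridge_base in the frame of cradle_seat between -0.005 and 0.005 m and y of cartridge_mouth in the frame of cradle_seat between -0.006 and 0.006 m and z of cartridge_mouth in the frame of cradle_seat between -0.006 and 0.006 m and x of cartridge_mouth in the frame of cradle_seat above 0.11 m and linear speed of cartridge below 0.02 m/s); the robot touches nothing.
It fails at once if a bystander is moved by more than 25 mm (distance of any of spare, jar_at, brush, driver, wrench, spool, tub from where it was at the start of the episode above 0.025 m).
It fails at once if the cartridge is dropped or forced into the cradle (more than 50 N between them) (contact force between cartridge and cradle above 50 N).
It also fails if it takes over 72 s, if anything falls off the work surface, if the arm or the gripper's body presses on something with over 40 N, if the wrist force passes 120 N, or if a joint passes its speed limit or range.

### The arm

A 6-joint arm with a two-finger parallel gripper is mounted at the origin on the work surface. World frame = base frame: x ahead of the robot, y to its left, z up, the work surface at z = 0. Lengths are in m, angles in degrees, forces in N, time in s.
With the tool pointing down it reaches from about 0.35 to 0.8 m from the base axis. Payload 7.3 kg.
Tool frame: the origin (TCP) lies at the very end of the fingers, on their centre line; the grasp point (between the pads) lies 19 mm behind it; z points along the fingers, x is the direction in which the jaws open and shut, and the axes are right-handed (so a half turn about z gives the same grasp; the last joint's range is limited). The gripper opens to 85 mm and grips with 20 to 120 N. Pads are 22 mm wide; open, the fingers measure 114 mm over their backs; the gripper's body (76 mm by 85 mm) begins 54 mm behind the grasp point. The pads swing forward as they close: fully open they stand 13 mm farther back than shut.
Start: joints at [61.077, 19.595, 87.324, -0, 73.075, -8.365], TCP at [0.184, 0.492, 0.231] pointing down, gripper open.
Joint ranges: [-145.02, 145.02], [-44.19, 115.74], [2.07, 154.8], [-57.11, 237.11], [16.16, 152.29], [-177.93, 177.93]. Speed limits (degrees/s): [147.25, 147.25, 180, 180, 180, 180].

### API

Orientations are given as [roll, pitch, yaw] about the fixed x, y, z axes, in that order (R = Rz(yaw) Ry(pitch) Rx(roll)).
In Python, from cell import env gives the robot as it stands.
- The arm moves only by the tool arm_command, never from a script. Its argument "commands" is a list of rows, each a list of 3 entries, a list of its own where there are three numbers: the shift along the tool's x, y, z in cm, then the turn, a rotation vector about the tool's x, y, z in rad, then the finger opening in cm, from 0 to 8.54. In form: [[[x, y, z], [rx, ry, rz], fingers], ...]. A call has 1 to 20 rows; each row shifts and turns the commanded pose from where the row before left it, along the tool's axes as they then stand; what a row does not reach is not made up. A row lasts 1/10 s, in which the tool goes at most 50 mm and 8.59 degrees, less where a joint would pass 70% of its speed; a pose out of reach is approached as far as the arm can. A call is refused whole if a number of a shift passes 5 or a number of a turn 0.15, either way. A call with a gripper value outside its range is refused whole. The fingers move at their own pace and stop on an object; the grip force is fixed at half the most. Time passes only in rows, so rows that do not move let the fingers close. It gives the time, the measured TCP pose, the force and the opening at its end, in the units of the state.
- env.state(): the state, without advancing time (a new reading comes with each control period).
- env.snapshot(name): name is "scene" or "top"; returns (picture, depth): 420x560x3 uint8, red, green, blue; 420x560 float32, m along the optical axis (not along the pixel's ray), 0 where there is no reading.
- env.camera_params(name): a dict with "vertical_fov" (degrees; the focal length in pixels is half the picture's height over the tangent of half this angle, whatever the lens; pixels are square), "cx", "cy" (the principal point, pixels), "world_to_cam" (4x4, takes a point from world to camera coordinates). Camera axes: x right, y down, z forward; pixel columns grow to the right and rows downward; lengths in m; the calibration is good to about 2 mm. A picture is of the moment at which its call begins. camera_params takes no time and is no camera call.
- env.finish_job(): hands the job in, once; it reports no verdict.
Trained networks look in the newest picture that a camera, given by its name, has taken for a name from the list of things; names that differ only in an ending like _2 or _b are one class to them, and where a whole thing is asked for, a point or a joint stands for the part that bears it (a point fixed in the world has none). Each returns a list of dicts, best first, with "conf" (0 to 1); they miss things now and then, are a little off and sometimes report something else, mostly with a low value. They report only what shows in the picture. A call takes as long as a camera call. They do not tell look-alikes from the thing itself.
- env.look_for(camera, name): "centre" ([x, y, z] in m, in world coordinates, good to about 4 mm: the middle of the surface that is visible of it).
- env.tip_of(camera, name): "centre" ([x, y, z] in m, in world coordinates, good to about 4 mm: a listed point, or the origin of a listed thing).
The state is a dict: "time_s": time; "qpos": joint angles; "joint_vel": joint speeds; "joint_efforts": joint torques, N m; "eef_pos": TCP position; "orientation": TCP orientation; "wrist_force": force on the tool from outside, world axes, zero at the start; "moment": the same for the moment, N m; "opening": finger opening in m.
Only numpy, scipy, OpenCV 4.12 (cv2) and the standard library are available. Lean on these libraries where they do the work, as an engineer would, in place of code of your own. Each camera call takes 0.05 s, during which the arm holds its last target. There are 200 camera calls.

## Working session

There is one attempt and no reset: what is moved stays moved. The work goes in short steps, Python scripts to look and compute and a tool call to move; the robot and the scene stay as the last step left them, time stands still between calls to the robot, and variables do not carry over. Pictures are saved under pics/ and viewed, about 8 in all and at most 12, crops included, and the job is handed in when it is done.

Besides the shell and the picture viewer there is one more tool, called after "Request:" as a command line: name --argument value ..., lists and objects as JSON in quotes. arm_command: Moves the arm, as the interface text tells. Its arguments: {"type":"object","properties":{"commands":{"type":"array","items":{"type":"array"}}},"required":["commands"]}

```bash
ls; mkdir -p pics; cat > h.py <<'E'
from cell import env
import numpy as np, cv2
def snap(c,n=None):
    p,d=env.snapshot(c)
    if n: cv2.imwrite(f'pics/{n}.png',p[:,:,::-1])
    return p,d
def cloud(c,d):
    k=env.camera_params(c); f=d.shape[0]/2/np.tan(np.radians(k['vertical_fov'])/2)
    v,u=np.indices(d.shape); P=np.stack([(u-k['cx'])/f*d,(v-k['cy'])/f*d,d],-1)
    T=np.linalg.inv(np.array(k['world_to_cam'])); return P@T[:3,:3].T+T[:3,3]
def proj(c,p):
    k=env.camera_params(c); f=210/np.tan(np.radians(k['vertical_fov'])/2)
    T=np.array(k['world_to_cam']); q=T[:3,:3]@p+T[:3,3]
    return [round(f*q[0]/q[2]+k['cx']),round(f*q[1]/q[2]+k['cy'])]
E
python3 - <<'E'
from h import *
for c in('scene','top'): snap(c,c+'0')
for n in 'housing_rim cover_mid cover_rim tray_floor cradle_seat spare jar_at brush driver wrench spool tub'.split():
  for c in('scene','top'):
    print(n,c,[(np.round(r['centre'],3).tolist(),round(r['conf'],2),proj(c,r['centre'])) for r in env.tip_of(c,n)[:3]])
E
```

```text
pics
housing_rim scene [([0.488, 0.31, 0.114], 0.75, [338, 166])]
housing_rim top [([0.489, 0.312, 0.118], 0.89, [192, 217])]
cover_mid scene [([0.484, 0.31, 0.153], 0.9, [338, 155]), ([0.528, 0.461, 0.056], 0.59, [376, 169]), ([0.487, 0.307, 0.109], 0.4, [337, 167])]
cover_mid top [([0.487, 0.314, 0.152], 0.84, [189, 216]), ([0.75, 0.176, -0.002], 0.71, [239, 147]), ([0.526, 0.46, 0.057], 0.7, [151, 208])]
cover_rim scene [([0.523, 0.461, -0.002], 0.88, [372, 181]), ([0.484, 0.308, 0.102], 0.73, [336, 169]), ([0.577, 0.049, 0.056], 0.26, [293, 233])]
cover_rim top [([0.528, 0.461, -0.002], 0.88, [156, 210]), ([0.485, 0.315, 0.097], 0.76, [193, 219])]
tray_floor scene [([0.52, -0.287, 0.002], 0.95, [177, 295])]
tray_floor top [([0.518, -0.287, -0.001], 0.61, [373, 211]), ([0.328, 0.371, 0.003], 0.51, [180, 269]), ([0.749, 0.028, -0.001], 0.33, [281, 147])]
cradle_seat scene [([0.58, 0.047, 0.055], 0.97, [293, 234]), ([0.368, 0.186, 0.052], 0.64, [282, 178])]
cradle_seat top [([0.371, 0.186, 0.054], 0.89, [234, 255]), ([0.579, 0.048, 0.052], 0.59, [276, 192])]
spare scene [([0.751, 0.
[... 179 characters left out ...]
0.17, [281, 148])]
brush scene [([0.724, -0.326, 0.0], 0.92, [208, 365])]
brush top [([0.726, -0.326, -0.001], 0.94, [382, 153]), ([0.487, 0.314, 0.156], 0.47, [189, 216])]
driver scene [([0.309, -0.342, -0.002], 0.69, [122, 257])]
driver top [([0.309, -0.344, 0.003], 0.77, [393, 273])]
wrench scene [([0.325, 0.369, -0.0], 0.59, [313, 164])]
wrench top [([0.33, 0.368, 0.001], 0.7, [181, 268]), ([0.486, 0.315, 0.096], 0.62, [193, 218])]
spool scene [([0.722, 0.326, 0.001], 0.74, [394, 231])]
spool top [([0.724, 0.331, -0.004], 0.57, [195, 155]), ([0.725, -0.326, -0.0], 0.31, [382, 153])]
tub scene [([0.744, 0.02, -0.002], 0.83, [326, 290])]
tub top [([0.743, 0.028, -0.001], 0.64, [281, 149])]
```

View pics/scene0.png

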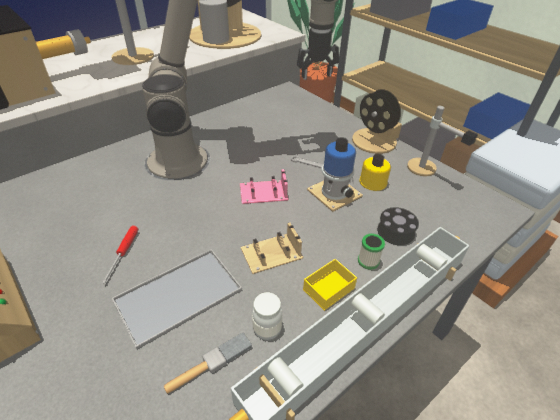

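View pics/top0.png

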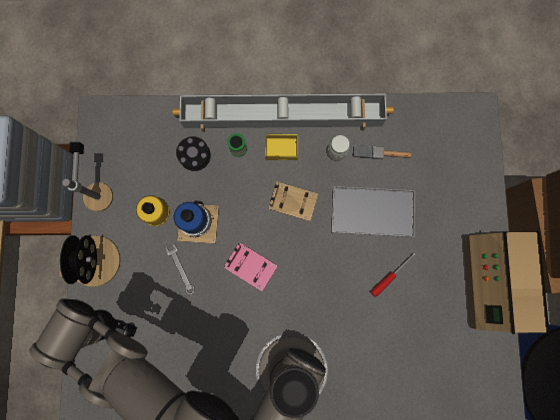

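```bash
python3 - <<'E'
from h import *
s=env.state(); print({k:np.round(v,3).tolist() for k,v in s.items()})
for c in('scene','top'):
  p,d=snap(c); W=cloud(c,d); P=W.reshape(-1,3)
  def box(n,lo,hi):
    m=((P>lo)&(P<hi)).all(1); q=P[m]
    print(c,n,len(q), np.round(q.mean(0),4) if len(q) else '', np.round(np.percentile(q,[2,98],axis=0),4).tolist() if len(q) else '')
    return q
  box('knobtop',[.43,.25,.193],[.55,.37,.23])
  q=box('shoulder',[.4,.2,.07],[.57,.41,.19])
  q=box('cradle',[.45,-.1,.012],[.68,.12,.1])
  box('stop',[.45,-.1,.05],[.68,.12,.1])
  q=box('saddle',[.45,-.1,.03],[.68,.12,.045])
  if len(q): 
    r=cv2.minAreaRect((q[:,:2]*1000).astype(np.float32)); print(r)
  q=box('stoprect',[.45,-.1,.05],[.68,.12,.1])
  if len(q)>5: print(cv2.minAreaRect((q[:,:2]*1000).astype(np.float32)))
  q=box('tray rim',[.35,-.48,.007],[.7,-.1,.018])
  if len(q)>5: print(cv2.minAreaRect((q[:,:2]*1000).astype(np.float32)))
E
```

```text
{'time_s': 1.3, 'qpos': [61.075, 19.597, 87.324, -0.0, 73.076, -8.365], 'joint_vel': [-0.05, -0.097, 0.023, 0.017, 0.05, 0.051], 'joint_efforts': [0.0, -43.357, -24.627, -0.0, 0.0, -0.0], 'eef_pos': [0.184, 0.492, 0.231], 'orientation': [179.999, -0.003, 69.44], 'wrist_force': [0.633, 0.32, 0.047], 'moment': [0.025, -0.005, 0.035], 'opening': 0.085}
scene knobtop 104 [0.4906 0.3078 0.2033] [[0.4731, 0.2941, 0.1934], [0.5051, 0.3296, 0.2085]]
scene shoulder 1120 [0.505  0.2911 0.1406] [[0.4539, 0.2657, 0.0744], [0.5341, 0.3443, 0.184]]
scene cradle 524 [0.5728 0.0151 0.0348] [[0.517, -0.0613, 0.0126], [0.6179, 0.0608, 0.062]]
scene stop 110 [0.5835 0.0495 0.0585] [[0.5446, 0.0375, 0.0504], [0.6181, 0.0654, 0.0627]]
scene saddle 169 [0.5687 0.0057 0.0364] [[0.515, -0.0608, 0.0306], [0.6175, 0.0591, 0.0441]]
((565.348388671875, 0.7232284545898438), (113.91130065917969, 80.70660400390625), 74.02958679199219)
scene stoprect 110 [0.5835 0.0495 0.0585] [[0.5446, 0.0375, 0.0504], [0.6181, 0.0654, 0.0627]]
((580.250244140625, 51.61988830566406), (11.371319770812988, 81.24359893798828), 71.720
[... 456 characters left out ...]
, [0.6104, 0.0664, 0.0643]]
top stop 72 [0.5769 0.0533 0.0594] [[0.5404, 0.0394, 0.053], [0.6147, 0.0665, 0.0665]]
top saddle 84 [ 0.5595 -0.0049  0.0354] [[0.5134, -0.0583, 0.0301], [0.6028, 0.0511, 0.0431]]
((560.9849243164062, -1.0755538940429688), (105.07659912109375, 74.94694519042969), 72.76960754394531)
top stoprect 72 [0.5769 0.0533 0.0594] [[0.5404, 0.0394, 0.053], [0.6147, 0.0665, 0.0665]]
((577.1651611328125, 53.37773132324219), (10.768258094787598, 80.1314468383789), 72.52449798583984)
top tray rim 826 [ 0.5172 -0.2851  0.0097] [[0.3638, -0.4383, 0.0071], [0.6609, -0.1342, 0.0164]]
((523.0203247070312, -286.15087890625), (373.71917724609375, 347.0769958496094), 88.37433624267578)
```

Request:
arm_command --commands '[[[-0.3,1.7,0],[0,0,0],8.5],[[-0.6,3.4,0],[0,0,0],8.5],[[-0.6,3.5,0],[0,0,0],8.5],[[-0.6,3.5,0],[0,0,0],8.5],[[-0.6,3.5,0],[0,0,0],8.5],[[-0.6,3.5,0],[0,0,0],8.5],[[-0.7,3.5,0],[0,0,0],8.5],[[-0.7,3.5,0],[0,0,0],8.5],[[-0.6,3.5,0],[0,0,0],8.5],[[-0.6,3.5,0],[0,0,0],8.5],[[-0.4,1.7,0],[0.1,0,0],8.5],[[0,0,0],[0,0,0],8.5]]'

```text
time_s: 2.6
eef_pos: [0.4912, 0.308, 0.2304]
orientation: [-174.2, 0.0, 69.2]
wrist_force: [0.5, -0.3, -0.7]
opening: 0.085
```

```bash
cat >> h.py <<'E'
from scipy.spatial.transform import Rotation as Ro
def to(p,yaw=None,R=None,frm=None):
    "shift (cm) and turn (rad, rotvec) in the tool frame from measured pose to target"
    s=env.state(); R0=Ro.from_euler('xyz',s['orientation'],degrees=True) if frm is None else frm[1]
    p0=s['eef_pos'] if frm is None else frm[0]
    R1=R if R is not None else (Ro.from_euler('xyz',[180,0,yaw],degrees=True) if yaw is not None else R0)
    print('shift cm',np.round(100*R0.inv().apply(np.array(p)-p0),2),'turn',np.round((R0.inv()*R1).as_rotvec(),3))
def st():
    s=env.state(); print(s['time_s'],{k:np.round(s[k],4 if k=='eef_pos' else 2).tolist() for k in('qpos','eef_pos','orientation','wrist_force','moment')},round(s['opening'],4))
E
python3 - <<'E'
from h import *
st(); to([.486,.312,.200],yaw=69.44); 
E
```

```text
2.6 {'qpos': [22.35, 27.63, 75.12, 4.0, 81.54, -47.56], 'eef_pos': [0.4912, 0.308, 0.2304], 'orientation': [-174.18, 0.02, 69.18], 'wrist_force': [0.49, -0.3, -0.69], 'moment': [-0.03, -0.1, 0.02]} 0.085
shift cm [ 0.19 -0.32  3.08] turn [-0.102  0.    -0.005]
```

Request:
arm_command --commands '[[[0.2,-0.3,0.8],[-0.1,0,0],8.5],[[0,0,1.4],[0,0,0],8.5],[[0,0,1.4],[0,0,0],8.5],[[0,0,1.0],[0,0,0],8.5],[[0,0,0.3],[0,0,0],8.5],[[0,0,0],[0,0,0],8.5]]'

```text
time_s: 3.2
eef_pos: [0.485, 0.3137, 0.1824]
orientation: [-180.0, 0.0, 69.4]
wrist_force: [-0.5, 0.1, 1.6]
opening: 0.085
```

```bash
python3 - <<'E'
from h import *
st(); to([.486,.312,.180],yaw=69.44)
E
```

```text
3.2 {'qpos': [25.29, 27.44, 83.01, -0.0, 69.57, -44.15], 'eef_pos': [0.485, 0.3137, 0.1824], 'orientation': [-179.98, 0.02, 69.45], 'wrist_force': [-0.47, 0.07, 1.61], 'moment': [0.04, 0.02, 0.0]} 0.085
shift cm [-0.13  0.15  0.24] turn [-0.  0.  0.]
```

Centred; down 2 mm more, close, lift.

Request:
arm_command --commands '[[[-0.1,0.1,0.2],[0,0,0],8.5],[[0,0,0],[0,0,0],2.5],[[0,0,0],[0,0,0],2.5],[[0,0,0],[0,0,0],2.5],[[0,0,0],[0,0,0],2.5],[[0,0,0],[0,0,0],2.5],[[0,0,0],[0,0,0],2.5],[[0,0,0],[0,0,0],2.5]]'

```text
time_s: 4.0
eef_pos: [0.486, 0.3123, 0.1812]
orientation: [180.0, -0.0, 69.4]
wrist_force: [-1.0, -1.5, 5.8]
opening: 0.0342
```

```bash
python3 - <<'E'
from h import *
st(); to([.52,-.36,.28],yaw=69.44)
E
```

```text
4.0 {'qpos': [25.13, 27.47, 83.17, -0.01, 69.31, -44.31], 'eef_pos': [0.486, 0.3123, 0.1812], 'orientation': [179.95, -0.03, 69.44], 'wrist_force': [-1.0, -1.5, 5.83], 'moment': [-0.19, 0.04, 0.01]} 0.0342
shift cm [-61.75  26.8   -9.89] turn [ 0.001 -0.001  0.   ]
```

Request:
arm_command --commands '[[[0,0,-0.3],[0,0,0],2.5],[[0,0,-0.8],[0,0,0],2.5],[[0,0,-1.3],[0,0,0],2.5],[[0,0,-1.7],[0,0,0],2.5],[[0,0,-2.0],[0,0,0],2.5],[[0,0,-2.0],[0,0,0],2.5],[[0,0,-1.3],[0,0,0],2.5],[[0,0,-0.5],[0,0,0],2.5],[[-1,0.4,0],[0,0,0],2.5],[[-2,0.9,0],[0,0,0],2.5]]'

```text
time_s: 5.0
eef_pos: [0.4867, 0.2796, 0.2784]
orientation: [-179.9, 0.1, 69.6]
wrist_force: [0.8, -0.3, -3.6]
opening: 0.034
```

Request:
arm_command --commands '[[[-3,1.3,0],[0,0,0],2.5],[[-3.5,1.5,0],[0,0,0],2.5],[[-3.5,1.5,0],[0,0,0],2.5],[[-3.5,1.5,0],[0,0,0],2.5],[[-3.5,1.5,0],[0,0,0],2.5],[[-3.5,1.5,0],[0,0,0],2.5],[[-3.5,1.5,0],[0,0,0],2.5],[[-3.5,1.5,0],[0,0,0],2.5],[[-3.5,1.5,0],[0,0,0],2.5],[[-3.5,1.5,0],[0,0,0],2.5],[[-3.5,1.5,0],[0,0,0],2.5],[[-3.5,1.5,0],[0,0,0],2.5],[[-3.5,1.5,0],[0,0,0],2.5],[[-3.5,1.5,0],[0,0,0],2.5],[[-3.5,1.5,0],[0,0,0],2.5],[[-3.5,1.5,0],[0,0,0],2.5],[[-2.5,1.2,0],[0,0,0],2.5],[[-1.2,0.6,0],[0,0,0],2.5],[[0,0,0],[0,0,0],2.5]]'

```text
time_s: 6.9
eef_pos: [0.5179, -0.3666, 0.2774]
orientation: [-179.8, -0.0, 69.3]
wrist_force: [-0.3, 0.5, -3.1]
opening: 0.0346
```

```bash
python3 - <<'E'
from h import *
st(); to([.52,-.36,.100],yaw=69.44)
E
```

```text
6.9 {'qpos': [-42.2, 30.22, 63.25, -0.03, 86.71, -111.48], 'eef_pos': [0.5179, -0.3666, 0.2774], 'orientation': [-179.82, -0.04, 69.28], 'wrist_force': [-0.27, 0.53, -3.06], 'moment': [0.03, 0.03, -0.0]} 0.0346
shift cm [ 0.69  0.02 17.74] turn [-0.003 -0.001 -0.003]
```

Request:
arm_command --commands '[[[0.3,0,1],[0,0,0],2.5],[[0.3,0,2],[0,0,0],2.5],[[0,0,3],[0,0,0],2.5],[[0,0,3.5],[0,0,0],2.5],[[0,0,3.5],[0,0,0],2.5],[[0,0,2.5],[0,0,0],2.5],[[0,0,1.5],[0,0,0],2.5],[[0,0,0.8],[0,0,0],2.5],[[0,0,0.5],[0,0,0],2.5],[[0,0,0.4],[0,0,0],2.5],[[0,0,0.3],[0,0,0],2.5],[[0,0,0],[0,0,0],2.5]]'

```text
time_s: 8.1
eef_pos: [0.5214, -0.3589, 0.0899]
orientation: [180.0, 0.0, 69.4]
wrist_force: [0.2, 0.2, -3.9]
opening: 0.0342
```

Request:
arm_command --commands '[[[0,0,0.2],[0,0,0],2.5],[[0,0,0.2],[0,0,0],2.5],[[0,0,0.1],[0,0,0],2.5],[[0,0,0.05],[0,0,0],2.5],[[0,0,0],[0,0,0],2.5]]'

```text
time_s: 8.6
eef_pos: [0.5214, -0.359, 0.0843]
orientation: [180.0, -0.0, 69.4]
wrist_force: [0.2, 1.1, -1.5]
opening: 0.0344
```

Request:
arm_command --commands '[[[0,0,0],[0,0,0],6.5],[[0,0,0],[0,0,0],7],[[0,0,0],[0,0,0],7],[[0,0,0],[0,0,0],7],[[0,0,-1],[0,0,0],8.5],[[0,0,-3],[0,0,0],8.5],[[0,0,-4],[0,0,0],8.5],[[1.6,-0.7,-3],[0,0,0],8.5],[[3.2,-1.4,-1.5],[0,0,0],8.5],[[3.5,-1.5,-1],[0,0,0],8.5],[[3.5,-1.5,0],[0,0,0],8.5],[[3.5,-1.5,0],[0,0,0],8.5],[[3.5,-1.5,0],[0,0,0],8.5],[[3.5,-1.5,0],[0,0,0],8.5],[[3.5,-1.5,0],[0,0,0],8.5],[[3.5,-1.5,0],[0,0,0],8.5],[[3.5,-1.5,0],[0,0,0],8.5],[[3.5,-1.5,0],[0,0,0],8.5],[[3,-1.4,0],[0,0,0],8.5],[[1.5,-0.7,0],[0,0,0],8.5]]'

```text
time_s: 10.6
eef_pos: [0.4985, 0.0878, 0.2202]
orientation: [179.9, -0.1, 69.6]
wrist_force: [0.2, -0.3, -0.1]
opening: 0.085
```

```bash
python3 - <<'E'
from h import *
st()
for c in('scene','top'):
  p,d=snap(c,c+'1'); P=cloud(c,d).reshape(-1,3)
  for n in('cover_rim','cover_mid','venturi_mid','cartridge_mouth','housing_rim'):
    print(n,c,[(np.round(r['centre'],3).tolist(),round(r['conf'],2)) for r in env.tip_of(c,n)[:3]])
  for lo,hi in(([.43,.25,.155],[.55,.37,.18]),([.43,.25,.137],[.55,.37,.15])):
    q=P[((P>lo)&(P<hi)).all(1)]
    if len(q)>5: print(c,len(q),cv2.minEnclosingCircle((q[:,:2]*1000).astype(np.float32)),np.percentile(q,[3,97],axis=0).round(4).tolist())
to([.486,.312,.19],yaw=69.44)
E
```

```text
10.6 {'qpos': [1.28, 18.13, 91.32, 0.04, 70.47, -68.3], 'eef_pos': [0.4985, 0.0878, 0.2202], 'orientation': [179.95, -0.06, 69.57], 'wrist_force': [0.2, -0.26, -0.11], 'moment': [-0.05, -0.02, -0.04]} 0.085
cover_rim scene [([0.522, -0.361, 0.006], 0.84), ([0.522, 0.462, -0.0], 0.63)]
cover_mid scene [([0.521, -0.361, 0.056], 0.85), ([0.576, 0.049, 0.056], 0.67)]
venturi_mid scene [([0.49, 0.314, 0.122], 0.5), ([0.519, -0.359, 0.055], 0.38)]
cartridge_mouth scene [([0.486, 0.316, 0.134], 0.6)]
housing_rim scene [([0.485, 0.307, 0.114], 0.7), ([0.49, 0.311, 0.072], 0.51)]
scene 111 ((487.7969055175781, 312.60870361328125), 22.510547637939453) [[0.469, 0.2919, 0.1555], [0.5067, 0.3306, 0.1702]]
scene 159 ((489.07781982421875, 311.1112060546875), 35.26818084716797) [[0.4591, 0.2814, 0.1382], [0.519, 0.3394, 0.1495]]
cover_rim top [([0.527, 0.462, 0.0], 0.89), ([0.524, -0.356, 0.001], 0.8)]
cover_mid top [([0.526, 0.462, 0.053], 0.92), ([0.522, -0.356, 0.06], 0.66)]
venturi_mid top [([0.487, 0.311, 0.122], 0.76)]
cartridge_mouth top [([0.483, 0.312, 0.134], 0.57)]
housing_rim top [([0.488, 0.309, 0.118], 0.79)]
top 73 ((482.9820861816406, 314.03570556640625), 20.61760139465332) [[0.4655, 0.2949, 0.1573], [0.5024, 0.3329, 0.1736]]
top 217 ((484.40338134765625, 313.8778076171875), 33.7198371887207) [[0.4534, 0.2834, 0.1379], [0.5131, 0.3437, 0.1487]]
shift cm [20.81 -9.21  2.91] turn [-0.    -0.    -0.001]
```

Request:
arm_command --commands '[[[2.5,-1.1,0],[0,0,0],8.5],[[3.5,-1.5,0],[0,0,0],8.5],[[3.5,-1.5,0],[0,0,0],8.5],[[3.5,-1.6,0],[0,0,0],8.5],[[3.5,-1.6,0],[0,0,0],8.5],[[2.8,-1.2,0],[0,0,0],8.5],[[1.2,-0.6,1.0],[0,0,0],8.5],[[0.3,-0.1,1.9],[0,0,0],8.5],[[0,0,2],[0,0,0],8.5],[[0,0,1.5],[0,0,0],8.5],[[0,0,0.6],[0,0,0],8.5],[[0,0,0],[0,0,0],8.5]]'

```text
time_s: 12.4
eef_pos: [0.4855, 0.3115, 0.1481]
orientation: [-179.9, 0.1, 69.4]
wrist_force: [-0.7, -0.2, 0.5]
opening: 0.0849
```

```bash
python3 - <<'E'
from h import *
st(); to([.486,.313,.146],yaw=69.44)
E
```

```text
12.4 {'qpos': [25.08, 29.35, 85.66, -0.01, 65.13, -44.32], 'eef_pos': [0.4855, 0.3115, 0.1481], 'orientation': [-179.91, 0.1, 69.41], 'wrist_force': [-0.68, -0.18, 0.46], 'moment': [-0.01, 0.02, 0.01]} 0.0849
shift cm [ 0.16 -0.    0.21] turn [-0.002  0.002 -0.001]
```

Request:
arm_command --commands '[[[0.1,0,0.1],[0,0,0],8.5],[[0,0,0],[0,0,0],3],[[0,0,0],[0,0,0],3],[[0,0,0],[0,0,0],3],[[0,0,0],[0,0,0],3],[[0,0,0],[0,0,0],3],[[0,0,0],[0,0,0],3],[[0,0,-0.3],[0,0,0],3],[[0,0,-0.7],[0,0,0],3],[[0,0,-1.0],[0,0,0],3],[[0,0,-1.5],[0,0,0],3],[[0,0,-1.7],[0,0,0],3],[[0,0,-1.8],[0,0,0],3],[[0,0,-2],[0,0,0],3],[[0,0,-1.5],[0,0,0],3],[[0,0,-0.5],[0,0,0],3]]'

```text
time_s: 14.0
eef_pos: [0.4867, 0.3136, 0.2605]
orientation: [179.9, -0.1, 69.4]
wrist_force: [0.5, -0.1, -1.4]
opening: 0.0382
```

```bash
python3 - <<'E'
from h import *
st(); to([.520,-.215,.28],yaw=69.44)
p,d=snap('scene'); p2,d2=snap('top')
cv2.imwrite('pics/v.png',cv2.resize(p[90:220,260:440,::-1],None,fx=3,fy=3,interpolation=cv2.INTER_CUBIC))
for c in('scene','top'):
  for n in('venturi_foot','venturi_mid','cartridge_mouth'):
    print(n,c,[(np.round(r['centre'],3).tolist(),round(r['conf'],2)) for r in env.tip_of(c,n)[:2]])
E
```

```text
14.0 {'qpos': [25.21, 24.11, 75.76, 0.0, 79.92, -44.24], 'eef_pos': [0.4867, 0.3136, 0.2605], 'orientation': [179.86, -0.15, 69.45], 'wrist_force': [0.51, -0.13, -1.44], 'moment': [0.03, -0.01, -0.01]} 0.0382
shift cm [-48.32  21.68  -2.02] turn [ 0.002 -0.003  0.   ]
venturi_foot scene [([0.487, 0.319, 0.184], 0.56)]
venturi_mid scene []
cartridge_mouth scene [([0.489, 0.316, 0.136], 0.67)]
venturi_foot top []
venturi_mid top [([0.485, 0.314, 0.232], 0.66)]
cartridge_mouth top [([0.483, 0.312, 0.135], 0.57)]
```

Request:
arm_command --commands '[[[-1.2,0.6,0],[0,0,0],3],[[-2.4,1.1,0],[0,0,0],3],[[-3.3,1.5,0],[0,0,0],3],[[-3.5,1.6,0],[0,0,0],3],[[-3.5,1.6,0],[0,0,0],3],[[-3.5,1.6,0],[0,0,0],3],[[-3.5,1.6,0],[0,0,0],3],[[-3.5,1.6,0],[0,0,0],3],[[-3.5,1.6,0],[0,0,0],3],[[-3.5,1.6,0],[0,0,0],3],[[-3.5,1.6,0],[0,0,0],3],[[-3.5,1.6,0],[0,0,0],3],[[-3.5,1.6,1],[0,0,0],3],[[-3,1.3,2],[0,0,0],3],[[-1.8,0.8,3],[0,0,0],3],[[-0.6,0.3,3.5],[0,0,0],3],[[0,0,3.5],[0,0,0],3],[[0,0,2.5],[0,0,0],3],[[0,0,1],[0,0,0],3],[[0,0,0],[0,0,0],3]]'

```text
time_s: 16.4
eef_pos: [0.5213, -0.2056, 0.0921]
orientation: [-179.8, -0.0, 69.4]
wrist_force: [-0.2, -1.0, -2.0]
opening: 0.0378
```

Request:
arm_command --commands '[[[0,0,0.7],[0,0,0],3],[[0,0,0.4],[0,0,0],3],[[0,0,0.2],[0,0,0],3],[[0,0,0.15],[0,0,0],3],[[0,0,0.1],[0,0,0],3],[[0,0,0],[0,0,0],3]]'

```text
time_s: 17.0
eef_pos: [0.5226, -0.2055, 0.0779]
orientation: [180.0, -0.0, 69.4]
wrist_force: [0.5, 0.1, -0.3]
opening: 0.0376
```

Request:
arm_command --commands '[[[0,0,0.1],[0,0,0],3],[[0,0,0.05],[0,0,0],3],[[0,0,0],[0,0,0],3]]'

```text
time_s: 17.3
eef_pos: [0.5231, -0.2058, 0.0779]
orientation: [179.8, 0.0, 69.5]
wrist_force: [-2.8, 0.9, 9.9]
opening: 0.0381
```

Request:
arm_command --commands '[[[0,0,0],[0,0,0],7],[[0,0,0],[0,0,0],7.5],[[0,0,0],[0,0,0],8],[[0,0,0],[0,0,0],8.5],[[0,0,-1],[0,0,0],8.5],[[0,0,-3],[0,0,0],8.5],[[0,0,-4],[0,0,0],8.5],[[1.4,-0.6,-3],[0,0,0],8.5],[[2.8,-1.2,-1],[0,0,0],8.5],[[3.5,-1.5,0],[0,0,0],8.5],[[3.5,-1.6,0],[0,0,0],8.5],[[3.5,-1.6,0],[0,0,0],8.5],[[3.5,-1.6,0],[0,0,0],8.5],[[3.5,-1.6,0],[0,0,0],8.5],[[3.5,-1.6,0],[0,0,0],8.5],[[3.5,-1.6,0],[0,0,0],8.5],[[3.5,-1.6,0],[0,0,0],8.5],[[3.5,-1.6,0],[0,0,0],8.5],[[2.5,-1.1,0],[0,0,0],8.5],[[1.2,-0.5,0],[0,0,0],8.5]]'

```text
time_s: 19.3
eef_pos: [0.4945, 0.2278, 0.1968]
orientation: [180.0, -0.0, 69.6]
wrist_force: [-0.1, -0.2, 0.7]
opening: 0.0855
```

```bash
python3 - <<'E'
from h import *
st()
for c in('scene','top'):
  p,d=snap(c,c+'2'); P=cloud(c,d).reshape(-1,3)
  for n in('cover_rim','venturi_foot','cartridge_mouth'):
    print(n,c,[(np.round(r['centre'],3).tolist(),round(r['conf'],2)) for r in env.tip_of(c,n)[:2]])
  q=P[((P>[.43,.25,.126])&(P<[.55,.37,.145])).all(1)]
  if len(q)>5: print(c,len(q),cv2.minEnclosingCircle((q[:,:2]*1000).astype(np.float32)))
to([.486,.313,.17],yaw=69.44)
E
```

```text
19.3 {'qpos': [16.65, 23.29, 87.4, 0.02, 69.27, -52.94], 'eef_pos': [0.4945, 0.2278, 0.1968], 'orientation': [179.97, -0.05, 69.58], 'wrist_force': [-0.11, -0.23, 0.71], 'moment': [0.04, -0.02, 0.02]} 0.0855
cover_rim scene [([0.519, -0.363, 0.004], 0.72), ([0.522, 0.459, -0.004], 0.6)]
venturi_foot scene [([0.522, -0.201, 0.005], 0.7)]
cartridge_mouth scene [([0.482, 0.314, 0.134], 0.67)]
scene 166 ((486.71539306640625, 312.82623291015625), 31.996007919311523)
cover_rim top [([0.52, -0.355, -0.001], 0.91), ([0.527, 0.46, 0.0], 0.83)]
venturi_foot top [([0.523, -0.211, 0.008], 0.77), ([0.748, 0.028, -0.002], 0.22)]
cartridge_mouth top [([0.481, 0.31, 0.134], 0.53)]
top 76 ((479.00299072265625, 310.3075866699219), 25.435558319091797)
shift cm [ 7.97 -3.99  2.62] turn [ 0.     0.    -0.002]
```

View pics/scene2.png

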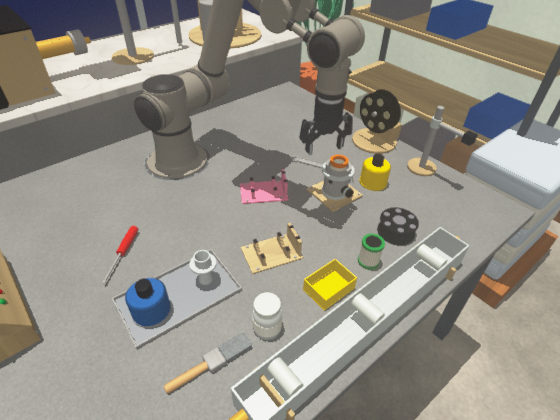

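Request:
arm_command --commands '[[[2,-1,0],[0,0,0],8.5],[[2.9,-1.4,0],[0,0,0],8.5],[[2.1,-1.1,0],[0,0,0],8.5],[[0.8,-0.5,0.6],[0,0,0],8.5],[[0,0,2],[0,0,0],8.5],[[0,0,2],[0,0,0],8.5],[[0,0,1.8],[0,0,0],8.5],[[0,0,1.0],[0,0,0],8.5],[[0,0,0.5],[0,0,0],8.5],[[0,0,0],[0,0,0],8.5]]'

```text
time_s: 20.7
eef_pos: [0.4849, 0.3121, 0.1168]
orientation: [-180.0, 0.0, 69.4]
wrist_force: [-0.8, -0.1, 0.3]
opening: 0.0847
```

```bash
python3 - <<'E'
from h import *
st(); to([.485,.3125,.115],yaw=69.44)
E
```

```text
20.7 {'qpos': [25.16, 31.27, 87.83, -0.0, 60.94, -44.25], 'eef_pos': [0.4849, 0.3121, 0.1168], 'orientation': [-179.97, 0.03, 69.41], 'wrist_force': [-0.76, -0.06, 0.28], 'moment': [-0.02, -0.02, -0.02]} 0.0847
shift cm [ 0.04 -0.    0.18] turn [-0.     0.001 -0.001]
```

Request:
arm_command --commands '[[[0,0,0.15],[0,0,0],8.5],[[0,0,0],[0,0,0],4.5],[[0,0,0],[0,0,0],4.5],[[0,0,0],[0,0,0],4.5],[[0,0,0],[0,0,0],4.5],[[0,0,0],[0,0,0],4.5],[[0,0,-0.3],[0,0,0],4.5],[[0,0,-0.7],[0,0,0],4.5],[[0,0,-1.2],[0,0,0],4.5],[[0,0,-1.7],[0,0,0],4.5],[[0,0,-2],[0,0,0],4.5],[[0,0,-2],[0,0,0],4.5],[[0,0,-2],[0,0,0],4.5],[[0,0,-1.5],[0,0,0],4.5],[[0,0,-0.8],[0,0,0],4.5],[[0,0,0],[0,0,0],4.5]]'

```text
time_s: 22.3
eef_pos: [0.4853, 0.3129, 0.2391]
orientation: [179.9, -0.1, 69.4]
wrist_force: [-0.7, 0.1, -2.3]
opening: 0.0543
```

```bash
python3 - <<'E'
from h import *
st()
for c in('scene','top'):
  p,d=snap(c); P=cloud(c,d).reshape(-1,3)
  for n in('cartridge_mouth','cartridge_mid','cartridge_base'):
    print(n,c,[(np.round(r['centre'],3).tolist(),round(r['conf'],2)) for r in env.tip_of(c,n)[:2]])
  for lo,hi,n in(([.3,.08,.008],[.46,.28,.08],'pink'),([.5,-.12,.008],[.66,.12,.08],'cradle'),([.41,.2,.008],[.58,.39,.05],'hous')):
    q=P[((P>lo)&(P<hi)).all(1)]
    print(c,n,cv2.boxPoints(cv2.minAreaRect((q[:,:2]*1000).astype(np.float32))).round().tolist())
to([.46,.15,.25],yaw=69.44)
E
```

```text
22.3 {'qpos': [25.21, 24.74, 78.15, 0.0, 76.96, -44.24], 'eef_pos': [0.4853, 0.3129, 0.2391], 'orientation': [179.9, -0.11, 69.45], 'wrist_force': [-0.73, 0.13, -2.33], 'moment': [0.01, -0.01, -0.08]} 0.0543
cartridge_mouth scene [([0.485, 0.317, 0.258], 0.85)]
cartridge_mid scene [([0.489, 0.31, 0.195], 0.97)]
cartridge_base scene [([0.486, 0.314, 0.138], 0.65), ([0.578, 0.046, 0.055], 0.43)]
scene pink [[272.0, 102.0], [361.0, 56.0], [473.0, 271.0], [384.0, 318.0]]
scene cradle [[492.0, -70.0], [587.0, -99.0], [630.0, 43.0], [535.0, 72.0]]
scene hous [[416.0, 253.0], [551.0, 239.0], [565.0, 371.0], [429.0, 385.0]]
cartridge_mouth top []
cartridge_mid top [([0.482, 0.311, 0.198], 0.52)]
cartridge_base top [([0.485, 0.312, 0.134], 0.42)]
top pink [[301.0, 82.0], [456.0, 80.0], [458.0, 279.0], [303.0, 280.0]]
top cradle [[498.0, -112.0], [651.0, -121.0], [664.0, 112.0], [511.0, 120.0]]
top hous [[402.0, 218.0], [553.0, 185.0], [590.0, 352.0], [439.0, 385.0]]
shift cm [-16.09   3.4   -1.28] turn [-0.001  0.001  0.   ]
```

Request:
arm_command --commands '[[[-0.8,0.2,-0.5],[0,0,0],4.5],[[-2,0.6,-0.5],[0,0,0],4.5],[[-3,1.0,0],[0,0,0],4.5],[[-3.5,1.1,0],[0,0,0],4.5],[[-3.5,1.1,0],[0,0,0],4.5],[[-2.7,0.9,0],[0,0,0],4.5],[[-1.5,0.4,1],[0,0,0],4.5],[[-0.5,0.2,2.5],[0,0,0],4.5],[[0,0,3],[0,0,0],4.5],[[0,0,3],[0,0,0],4.5],[[0,0,2.2],[0,0,0],4.5],[[0,0,1.2],[0,0,0],4.5],[[0,0,0.5],[0,0,0],4.5],[[0,0,0],[0,0,0],4.5]]'

```text
time_s: 24.1
eef_pos: [0.4748, 0.1292, 0.1136]
orientation: [-180.0, 0.0, 69.4]
wrist_force: [-0.5, 0.4, -1.0]
opening: 0.0541
```

Request:
arm_command --commands '[[[0,0,0.6],[0,0,0],4.5],[[0,0,0.3],[0,0,0],4.5],[[0,0,0.2],[0,0,0],4.5],[[0,0,0.1],[0,0,0],4.5],[[0,0,0],[0,0,0],4.5]]'

```text
time_s: 24.6
eef_pos: [0.4749, 0.1295, 0.1017]
orientation: [180.0, -0.0, 69.4]
wrist_force: [0.8, -0.6, -2.4]
opening: 0.0541
```

Request:
arm_command --commands '[[[0,0,0.1],[0,0,0],4.5],[[0,0,0.1],[0,0,0],4.5],[[0,0,0.05],[0,0,0],4.5],[[0,0,0],[0,0,0],4.5]]'

```text
time_s: 25.0
eef_pos: [0.4755, 0.1294, 0.1007]
orientation: [179.9, -0.0, 69.5]
wrist_force: [-2.3, -1.4, 10.2]
opening: 0.0545
```

Request:
arm_command --commands '[[[0,0,0],[0,0,0],7],[[0,0,0],[0,0,0],8],[[0,0,0],[0,0,0],8.5],[[0,0,-1],[0,0,0],8.5],[[0,0,-3],[0,0,0],8.5],[[0,0,-4],[0,0,0],8.5],[[0,0,-3],[0,0,0.1],8.5],[[0,0,-1],[0,0,0.14],7.5],[[0,0,0],[0,0,0.14],6.8],[[0,0,0],[0,0,0.14],6.8],[[0,0,0],[0,0,0.14],6.8],[[0,0,0],[0,0,0.14],6.8],[[0,0,0],[0,0,0.14],6.8],[[0,0,0],[0,0,0.14],6.8],[[0,0,0],[0,0,0.14],6.8],[[0,0,0],[0,0,0.14],6.8],[[0,0,0],[0,0,0],6.8]]'

```text
time_s: 26.7
eef_pos: [0.4749, 0.1295, 0.2197]
orientation: [-180.0, -0.0, -8.5]
wrist_force: [0.3, -0.2, -1.2]
opening: 0.0679
```

```bash
python3 - <<'E'
from h import *
st()
for c in('scene','top'):
  p,d=snap(c); P=cloud(c,d).reshape(-1,3)
  for n in('cartridge_mouth','cartridge_mid','cartridge_base','cradle_seat'):
    print(n,c,[(np.round(r['centre'],3).tolist(),round(r['conf'],2)) for r in env.tip_of(c,n)[:2]])
  q=P[((P>[.42,.07,.108])&(P<[.53,.19,.13])).all(1)]
  if len(q)>5: print(c,len(q),cv2.minEnclosingCircle((q[:,:2]*1000).astype(np.float32)))
to([.459,.041,.22],yaw=-10)
E
```

```text
26.7 {'qpos': [6.32, 16.74, 93.41, 0.01, 69.82, 14.87], 'eef_pos': [0.4749, 0.1295, 0.2197], 'orientation': [-179.99, -0.03, -8.55], 'wrist_force': [0.26, -0.23, -1.16], 'moment': [-0.02, 0.07, 0.04]} 0.0679
cartridge_mouth scene [([0.478, 0.132, 0.12], 0.7)]
cartridge_mid scene [([0.477, 0.128, 0.058], 0.64), ([0.726, 0.328, -0.002], 0.64)]
cartridge_base scene [([0.475, 0.132, -0.0], 0.59)]
cradle_seat scene [([0.577, 0.048, 0.056], 0.82), ([0.369, 0.186, 0.052], 0.82)]
scene 189 ((477.8618469238281, 129.0232696533203), 30.444984436035156)
cartridge_mouth top [([0.472, 0.131, 0.119], 0.69)]
cartridge_mid top [([0.473, 0.126, 0.057], 0.66), ([0.521, -0.288, 0.003], 0.63)]
cartridge_base top [([0.476, 0.127, -0.004], 0.62), ([0.33, 0.368, -0.001], 0.51)]
cradle_seat top [([0.58, 0.049, 0.053], 0.98), ([0.475, 0.132, 0.12], 0.69)]
top 40 ((464.9272155761719, 120.45391082763672), 20.604310989379883)
shift cm [-0.27  8.98 -0.09] turn [-0.     0.     0.027]
```

Request:
arm_command --commands '[[[-0.1,1.5,0],[0,0,0.027],6.8],[[-0.1,3,0],[0,0,0],6.8],[[-0.1,3,0],[0,0,0],6.8],[[0,1.5,0],[0.07,0,0],6.8],[[0,0,0],[0.14,0,0],6.8],[[0,0,0],[0.14,0,0],6.8],[[0,0,0],[0.14,0,0],6.8],[[0,0,0],[0.14,0,0],6.8],[[0,0,0],[0.14,0,0],6.8],[[0,0,0],[0.14,0,0],6.8],[[0,0,0],[0.14,0,0],6.8],[[0,0,0],[0.14,0,0],6.8],[[0,0,0],[0.03,0,0],6.8],[[0,0,0],[0,0,0],6.8]]'

```text
time_s: 28.6
eef_pos: [0.4565, 0.0406, 0.2183]
orientation: [-110.1, 0.2, -10.1]
wrist_force: [-0.1, -0.3, 0.2]
opening: 0.0682
```

```bash
python3 - <<'E'
from h import *
st()
x=np.array([np.cos(np.radians(-10)),np.sin(np.radians(-10)),0]); a=np.radians(20)
z=np.array([np.cos(a)*np.cos(np.radians(80)),np.cos(a)*np.sin(np.radians(80)),-np.sin(a)])
R=Ro.from_matrix(np.stack([x,np.cross(z,x),z],1))
g=np.array([.475,.129,.060])+.024*z
print(g); to(g-.12*z,R=R); to(g,R=R)
E
```

```text
28.6 {'qpos': [-40.85, 32.08, 109.3, 53.8, 91.77, -57.39], 'eef_pos': [0.4565, 0.0406, 0.2183], 'orientation': [-110.14, 0.15, -10.12], 'wrist_force': [-0.07, -0.35, 0.2], 'moment': [-0.42, 0.09, 0.0]} 0.0682
[0.47891622 0.15121    0.05179152]
shift cm [ 0.32 11.77  4.32] turn [ 0.002 -0.001 -0.003]
shift cm [ 0.31 11.75 16.32] turn [ 0.002 -0.001 -0.003]
```

Request:
arm_command --commands '[[[0,1,0.4],[0,0,0],6.8],[[0.1,2,0.7],[0,0,0],6.8],[[0.1,2.5,0.9],[0,0,0],6.8],[[0.1,2.5,0.9],[0,0,0],6.8],[[0,2.2,0.8],[0,0,0],6.8],[[0,1.2,0.4],[0,0,0],6.8],[[0,0.4,0.2],[0,0,0],6.8],[[0,0,0],[0,0,0],6.8]]'

```text
time_s: 29.4
eef_pos: [0.4597, 0.0409, 0.0938]
orientation: [-110.1, -0.0, -10.0]
wrist_force: [-0.3, -0.6, -0.2]
opening: 0.0678
```

```bash
python3 - <<'E'
from h import *
st()
x=np.array([np.cos(np.radians(-10)),np.sin(np.radians(-10)),0]); a=np.radians(20)
z=np.array([np.cos(a)*np.cos(np.radians(80)),np.cos(a)*np.sin(np.radians(80)),-np.sin(a)])
R=Ro.from_matrix(np.stack([x,np.cross(z,x),z],1))
g=np.array([.475,.129,.060])+.024*z
to(g,R=R)
p,d=snap('scene'); cv2.imwrite('pics/pre.png',cv2.resize(p[90:310,80:400,::-1],None,fx=2,fy=2))
E
```

```text
29.4 {'qpos': [-40.54, 46.74, 110.53, 54.67, 82.35, -70.42], 'eef_pos': [0.4597, 0.0409, 0.0938], 'orientation': [-110.13, -0.03, -9.98], 'wrist_force': [-0.33, -0.61, -0.21], 'moment': [-0.44, 0.03, 0.03]} 0.0678
shift cm [-0.02  0.09 11.96] turn [0.002 0.    0.001]
```

View pics/pre.png

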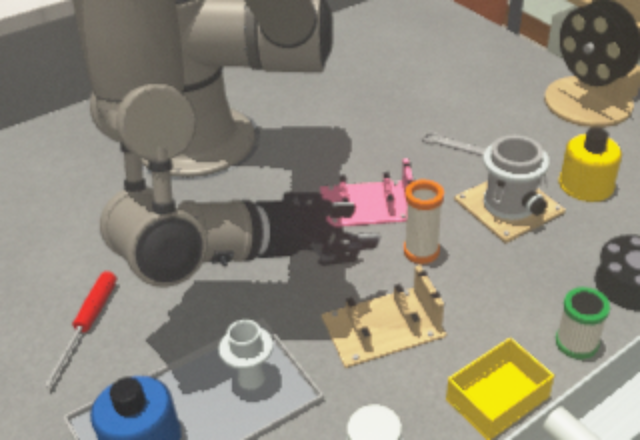

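Request:
arm_command --commands '[[[0,0.1,1],[0,0,0],6.8],[[0,0,2],[0,0,0],6.8],[[0,0,2.3],[0,0,0],6.8],[[0,0,2.3],[0,0,0],6.8],[[0,0,2],[0,0,0],6.8],[[0,0,1.4],[0,0,0],6.8],[[0,0,0.7],[0,0,0],6.8],[[0,0,0.2],[0,0,0],6.8],[[0,0,0],[0,0,0],6.8]]'

```text
time_s: 30.35
eef_pos: [0.4792, 0.1502, 0.0519]
orientation: [-110.1, -0.0, -10.0]
wrist_force: [0.5, 0.7, -0.1]
opening: 0.0676
```

```bash
python3 - <<'E'
from h import *
st()
for c in('scene','top'):
  p,d=snap(c)
  for n in('cartridge_mouth','cartridge_mid'):
    print(n,c,[(np.round(r['centre'],3).tolist(),round(r['conf'],2)) for r in env.tip_of(c,n)[:2]])
E
```

```text
30.35 {'qpos': [-27.85, 51.36, 114.42, 67.9, 74.78, -76.0], 'eef_pos': [0.4792, 0.1502, 0.0519], 'orientation': [-110.1, -0.03, -10.02], 'wrist_force': [0.54, 0.66, -0.13], 'moment': [-0.43, 0.03, -0.0]} 0.0676
cartridge_mouth scene [([0.475, 0.13, 0.119], 0.97)]
cartridge_mid scene [([0.478, 0.128, 0.058], 0.95)]
cartridge_mouth top [([0.476, 0.132, 0.12], 0.73), ([0.734, -0.165, -0.002], 0.32)]
cartridge_mid top [([0.474, 0.126, 0.06], 0.64), ([0.723, -0.326, -0.001], 0.64)]
```

Undisturbed. Close and lift gently.

Request:
arm_command --commands '[[[0,0,0],[0,0,0],4],[[0,0,0],[0,0,0],4],[[0,0,0],[0,0,0],4],[[0,0,0],[0,0,0],4],[[0,0,0],[0,0,0],4],[[0,-0.3,-0.1],[0,0,0],4],[[0,-0.8,-0.3],[0,0,0],4],[[0,-1.4,-0.5],[0,0,0],4],[[0,-1.9,-0.7],[0,0,0],4],[[0,-2.3,-0.8],[0,0,0],4],[[0,-2.3,-0.8],[0,0,0],4],[[0,-2.3,-0.8],[0,0,0],4],[[0,-2.3,-0.8],[0,0,0],4],[[0,-1.6,-0.6],[0,0,0],4],[[0,-0.6,-0.2],[0,0,0],4],[[0,0,0],[0,0,0],4]]'

```text
time_s: 32.25
eef_pos: [0.4791, 0.1521, 0.2197]
orientation: [-110.2, -0.1, -10.0]
wrist_force: [-0.5, -0.4, -2.9]
opening: 0.0493
```

```bash
python3 - <<'E'
from h import *
st()
for c in('scene','top'):
  p,d=snap(c)
  for n in('cartridge_mouth','cartridge_base'):
    print(n,c,[(np.round(r['centre'],3).tolist(),round(r['conf'],2)) for r in env.tip_of(c,n)[:2]])
E
```

```text
32.25 {'qpos': [-27.62, 30.17, 113.32, 64.18, 83.79, -55.3], 'eef_pos': [0.4791, 0.1521, 0.2197], 'orientation': [-110.15, -0.08, -10.0], 'wrist_force': [-0.46, -0.39, -2.91], 'moment': [-0.74, 0.09, -0.03]} 0.0493
cartridge_mouth scene [([0.472, 0.136, 0.288], 0.8), ([0.328, 0.366, 0.002], 0.25)]
cartridge_base scene [([0.479, 0.132, 0.168], 0.9)]
cartridge_mouth top [([0.478, 0.133, 0.289], 0.87), ([0.521, -0.358, 0.003], 0.47)]
cartridge_base top [([0.478, 0.128, 0.162], 0.93), ([0.522, -0.205, 0.05], 0.46)]
```

Request:
arm_command --commands '[[[0,0,0],[-0.07,0,0],4],[[0,0,0],[-0.12,0,0],4],[[0,0,0],[-0.14,0,0],4],[[0,0,0],[-0.14,0,0],4],[[0,0,0],[-0.14,0,0],4],[[0,0,0],[-0.14,0,0],4],[[0,0,0],[-0.14,0,0],4],[[0,0,0],[-0.14,0,0],4],[[0,0,0],[-0.12,0,0],4],[[0,0,0],[-0.07,0,0],4],[[0,0,0],[0,0,0],4]]'

```text
time_s: 33.65
eef_pos: [0.4786, 0.1538, 0.2185]
orientation: [180.0, 0.1, -9.8]
wrist_force: [0.4, 0.7, -2.0]
opening: 0.0486
```

```bash
python3 - <<'E'
from h import *
st()
fits={}
for c in('scene','top'):
  p,d=snap(c); P=cloud(c,d).reshape(-1,3)
  m=(P[:,2]>.013)&(P[:,2]<.075)&(abs(P[:,0]-.565)<.085)&(abs(P[:,1])<.11)
  q=P[m]; q=q[np.hypot(*(q[:,:2]-[.565,0]).T)<.1]
  best=None
  for a in np.arange(66,80,.25):
    u=np.array([np.cos(np.radians(a)),np.sin(np.radians(a))])  # towards stop
    s=(q[q[:,2]>.02][:,:2]@u); h,_=np.histogram(s,bins=np.arange(s.min(),s.max()+.004,.003))
    sc=(h.astype(float)**2).sum()/len(s)
    if best is None or sc>best[0]: best=(sc,a)
  a=best[1];u=np.array([np.cos(np.radians(72.5)),np.sin(np.radians(72.5))]);v=np.array([-u[1],u[0]])
  top=q[q[:,2]>.054]; 
  o=np.array([.579,.048])
  s=(q[:,:2]-o)@u; w=(q[:,:2]-o)@v
  st_=q[:,2]>.054; t=w[st_]
  print(c,'best angle',a,'stop top: along',np.percentile(s[st_],[5,50,95]).round(4),'lateral',np.percentile(t,[2,98]).round(4), 'zmax',np.percentile(q[:,2],99).round(4))
  sd=(q[:,2]>.03)&(q[:,2]<.05)&(s<-.01)
  h,e=np.histogram(s[sd],bins=np.arange(-.12,0,.006)); print(h.tolist())
  for lo,hi in((-.045,-.012),(-.12,-.085)):
    k=sd&(s>lo)&(s<hi); 
    if k.sum()>4: print('saddle',k.sum(),np.median(s[k]).round(4),'lat',np.percentile(w[k],[2,98]).round(4))
E
```

```text
33.65 {'qpos': [9.07, 17.99, 91.82, 0.0, 70.34, 18.9], 'eef_pos': [0.4786, 0.1538, 0.2185], 'orientation': [179.96, 0.14, -9.83], 'wrist_force': [0.4, 0.69, -1.98], 'moment': [0.02, -0.02, -0.01]} 0.0486
scene best angle 71.75 stop top: along [-0.0012  0.0026  0.0086] lateral [-0.039   0.0358] zmax 0.0629
[0, 0, 25, 31, 2, 0, 0, 0, 0, 0, 0, 0, 0, 0, 28, 26, 2, 0, 0]
saddle 56 -0.0299 lat [-0.0362  0.0356]
saddle 58 -0.1011 lat [-0.0374  0.036 ]
top best angle 73.25 stop top: along [0.0002 0.0046 0.0088] lateral [-0.0356  0.0411] zmax 0.0658
[0, 0, 11, 24, 2, 0, 0, 0, 0, 0, 0, 0, 0, 0, 11, 22, 4, 0, 0]
saddle 37 -0.0282 lat [-0.0338  0.0397]
saddle 37 -0.0999 lat [-0.0323  0.0381]
```

Request:
arm_command --commands '[[[0,0,0],[0,0,-0.08],4],[[0,0,0],[0,0,-0.14],4],[[0,0,0],[0,0,-0.145],4],[[0,0,0],[0,0,-0.145],4],[[0,0,0],[0,0,-0.145],4],[[0,0,0],[0,0,-0.145],4],[[0,0,0],[0,0,-0.145],4],[[0,0,0],[0,0,-0.145],4],[[0,0,0],[0,0,-0.145],4],[[0,0,0],[0,0,-0.145],4],[[0,0,0],[0,0,-0.145],4],[[0,0,0],[0,0,-0.145],4],[[0,0,0],[0,0,-0.145],4],[[0,0,0],[0,0,-0.145],4],[[0,0,0],[0,0,-0.145],4],[[0,0,0],[0,0,-0.145],4],[[0,0,0],[0,0,-0.145],4],[[0,0,0],[0,0,-0.145],4],[[0,0,0],[0,0,-0.145],4],[[0,0,0],[0,0,-0.145],4]]'

```text
time_s: 35.75
eef_pos: [0.4789, 0.1509, 0.2189]
orientation: [179.9, -0.1, 152.3]
wrist_force: [-0.2, 0.2, -1.7]
opening: 0.049
```

```bash
python3 - <<'E'
from h import *
st()
to([.559,-.0066,.2],yaw=162.5)
E
```

```text
35.75 {'qpos': [8.67, 17.85, 91.96, 0.12, 70.26, -143.72], 'eef_pos': [0.4789, 0.1509, 0.2189], 'orientation': [179.95, -0.12, 152.34], 'wrist_force': [-0.22, 0.2, -1.67], 'moment': [0.0, 0.03, 0.03]} 0.049
shift cm [-14.41 -10.24   1.85] turn [ 0.001 -0.002 -0.177]
```

Request:
arm_command --commands '[[[0,0,0],[0,0,-0.1],4],[[0,0,0],[0,0,-0.077],4],[[-1.2,-1.2,0],[0,0,0],4],[[-2.3,-2.3,0],[0,0,0],4],[[-2.6,-2.7,0],[0,0,0],4],[[-2.6,-2.7,0],[0,0,0],4],[[-2.4,-2.4,0],[-0.05,0,0],4],[[-1.3,-1.3,0],[-0.1,0,0],4],[[0,0,0],[-0.12,0,0],4],[[0,0,0],[-0.08,0,0],4],[[0,0,0],[0,0,0],4],[[0,0,0],[0,0,0],4]]'

```text
time_s: 36.95
eef_pos: [0.5736, 0.0298, 0.2327]
orientation: [163.2, -1.0, 158.8]
wrist_force: [0.1, -0.7, -2.5]
opening: 0.0491
```

```bash
cat > m.py <<'E'
from h import *
st()
B=[];M=[]
for c in('scene','top'):
  p,d=snap(c,None)
  cv2.imwrite(f'pics/c_{c}.png',cv2.resize(p[100:310,180:400,::-1],None,fx=3,fy=3))
  for n,L in(('cartridge_mouth',M),('cartridge_base',B),('cartridge_mid',None)):
    r=env.tip_of(c,n)[:2]; print(n,c,[(np.round(k['centre'],4).tolist(),round(k['conf'],2)) for k in r])
u=np.array([.3007,.9537,0]);v=np.array([-.9537,.3007,0])
s=env.state();R=Ro.from_euler('xyz',s['orientation'],degrees=True).as_matrix()
z=R[:,2]; mid=np.array(s['eef_pos'])-.024*z
print('ideal mid',mid.round(4),'cart axis ideal',(-R[:,1]).round(3))
E
python3 m.py
```

```text
36.95 {'qpos': [-13.91, 22.61, 84.7, 17.64, 72.28, -177.93], 'eef_pos': [0.5736, 0.0298, 0.2327], 'orientation': [163.21, -0.97, 158.82], 'wrist_force': [0.11, -0.7, -2.53], 'moment': [-0.27, 0.08, -0.03]} 0.0491
cartridge_mouth scene [([0.5506, -0.0289, 0.2561], 0.61)]
cartridge_base scene [([0.5921, 0.0795, 0.2517], 0.91), ([0.7364, -0.1647, 0.0034], 0.56)]
cartridge_mid scene [([0.5728, 0.0214, 0.2529], 0.64), ([0.7459, 0.0257, 0.0038], 0.42)]
cartridge_mouth top [([0.5488, -0.0302, 0.2556], 0.7)]
cartridge_base top [([0.5956, 0.0792, 0.2477], 0.58), ([0.5771, 0.0474, 0.0499], 0.2)]
cartridge_mid top [([0.5946, 0.0776, 0.248], 0.46)]
ideal mid [0.572  0.0247 0.2561] cart axis ideal [-0.349 -0.891 -0.29 ]
```

Request:
arm_command --commands '[[[0,0,0],[0.14,0,0.03],4],[[0,0,0],[0.14,0,0.03],4],[[0,0,0],[0,0,0.14],4],[[0,0,0],[0,0,0.148],4],[[0,0,0],[0,0,0.148],4],[[0,0,0],[0,0,0.148],4],[[0,0,0],[0,0,0.148],4],[[0,0,0],[0,0,0.148],4],[[0,0,0],[0,0,0.148],4],[[0,0,0],[0,0,0.148],4],[[0,0,0],[0,0,0.148],4],[[0,0,0],[0,0,0.148],4],[[0,0,0],[0,0,0.148],4],[[0,0,0],[0,0,0.148],4],[[0,0,0],[0,0,0.148],4],[[0,0,0],[0,0,0.148],4],[[0,0,0],[0,0,0.148],4],[[0,0,0],[0,0,0.148],4],[[0,0,0],[0,0,0.148],4],[[0,0,0],[0,0,0.148],4]]'

```text
time_s: 39.35
eef_pos: [0.5741, 0.0314, 0.2332]
orientation: [-178.6, 1.0, 3.0]
wrist_force: [-0.1, 0.4, -1.4]
opening: 0.0489
```

Request:
arm_command --commands '[[[0,0,0],[0,0,0.148],4],[[0,0,0],[0,0,0.148],4],[[0,0,0],[0,0,0.148],4],[[0,0,0],[0,0,0.148],4],[[0,0,0],[0,0,0.148],4],[[0,0,0],[0,0,0.148],4],[[0,0,0],[0,0,0.148],4],[[0,0,0],[0,0,0.148],4],[[0,0,0],[0,0,0.148],4],[[0,0,0],[0,0,0.148],4],[[0,0,0],[0,0,0.148],4],[[0,0,0],[0,0,0.148],4],[[0,0,0],[0,0,0.148],4],[[0,0,0],[0,0,0.148],4],[[0,0,0],[0,0,0.148],4],[[0,0,0],[0,0,0.148],4],[[0,0,0],[0,0,0.148],4],[[0,0,0],[0,0,0.148],4],[[0,0,0],[0,0,0.148],4],[[0,0,0],[0,0,0],4]]'

```text
time_s: 41.35
eef_pos: [0.5742, 0.0314, 0.2332]
orientation: [178.4, -0.5, -157.9]
wrist_force: [-0.1, 0.2, -2.0]
opening: 0.0486
```

```bash
cat > t.py <<'E'
from h import *
import sys
st()
tilt=float(sys.argv[1]); yaw=float(sys.argv[2]); p=[float(a) for a in sys.argv[3:6]]
R=Ro.from_euler('xyz',[180,0,yaw],degrees=True)*Ro.from_rotvec([-np.radians(tilt),0,0])
to(p,R=R)
E
python3 t.py 20 162.5 .562 -.002 .2; python3 t.py 20 180 .562 -.002 .2
```

```text
41.35 {'qpos': [-5.17, 25.38, 78.1, 1.22, 77.67, 152.44], 'eef_pos': [0.5742, 0.0314, 0.2332], 'orientation': [178.41, -0.47, -157.88], 'wrist_force': [-0.1, 0.23, -2.02], 'moment': [-0.07, 0.02, -0.04]} 0.0486
shift cm [ 2.36 -2.72  3.26] turn [-0.311 -0.138  0.681]
41.35 {'qpos': [-5.17, 25.38, 78.1, 1.22, 77.67, 152.44], 'eef_pos': [0.5742, 0.0314, 0.2332], 'orientation': [178.41, -0.47, -157.88], 'wrist_force': [-0.1, 0.23, -2.02], 'moment': [-0.07, 0.02, -0.04]} 0.0486
shift cm [ 2.36 -2.72  3.26] turn [-0.319 -0.081  0.379]
```

Request:
arm_command --commands '[[[0.6,-0.7,0],[0,0,0],4],[[1.2,-1.3,0],[0,0,0],4],[[0.6,-0.7,0],[-0.026,-0.0115,0.057],4],[[0,0,0],[-0.052,-0.023,0.1135],4],[[0,0,0],[-0.052,-0.023,0.1135],4],[[0,0,0],[-0.052,-0.023,0.1135],4],[[0,0,0],[-0.052,-0.023,0.1135],4],[[0,0,0],[-0.052,-0.023,0.1135],4],[[0,0,0],[-0.026,-0.0115,0.057],4],[[0,0,0],[0,0,0],4]]'

```text
time_s: 42.35
eef_pos: [0.5615, -0.0041, 0.2325]
orientation: [160.0, 0.0, 162.6]
wrist_force: [-0.9, -0.3, -2.1]
opening: 0.0489
```

```bash
python3 t.py 20 162.5 .562 -.002 .2; python3 m.py
```

```text
42.35 {'qpos': [-19.51, 21.99, 86.63, 20.94, 73.22, 171.5], 'eef_pos': [0.5615, -0.0041, 0.2325], 'orientation': [159.98, 0.02, 162.55], 'wrist_force': [-0.86, -0.31, -2.12], 'moment': [-0.34, 0.07, 0.07]} 0.0489
shift cm [ 0.02 -0.91  3.13] turn [0.    0.    0.001]
42.35 {'qpos': [-19.51, 21.99, 86.63, 20.94, 73.22, 171.5], 'eef_pos': [0.5615, -0.0041, 0.2325], 'orientation': [159.98, 0.02, 162.55], 'wrist_force': [-0.86, -0.31, -2.12], 'moment': [-0.34, 0.07, 0.07]} 0.0489
cartridge_mouth scene []
cartridge_base scene [([0.5781, 0.0485, 0.2536], 0.7)]
cartridge_mid scene [([0.563, -0.0167, 0.2503], 0.98), ([0.7482, 0.1803, 0.001], 0.74)]
cartridge_mouth top []
cartridge_base top [([0.5787, 0.0425, 0.249], 0.65)]
cartridge_mid top [([0.5555, -0.0122, 0.2537], 0.61)]
ideal mid [ 0.5598 -0.0105  0.2553] cart axis ideal [-0.281 -0.897 -0.342]
```

Request:
arm_command --commands '[[[0,-0.6,0.3],[0,0,0],4],[[0,-0.6,1.4],[0,0,0],4],[[0,-0.8,2.2],[0,0,0],4],[[0,-0.9,2.5],[0,0,0],4],[[0,-0.9,2.5],[0,0,0],4],[[0,-0.9,2.5],[0,0,0],4],[[0,-0.7,2.0],[0,0,0],4],[[0,-0.4,1.1],[0,0,0],4],[[0,-0.2,0.5],[0,0,0],4],[[0,0,0],[0,0,0],4]]'

```text
time_s: 43.75
eef_pos: [0.5606, -0.0078, 0.071]
orientation: [160.0, -0.0, 162.5]
wrist_force: [0.8, 0.7, -1.1]
opening: 0.0485
```

```bash
python3 m.py; python3 t.py 20 162.5 .5613 -.0048 .037
```

```text
43.75 {'qpos': [-19.92, 33.03, 97.45, 25.3, 53.24, 161.62], 'eef_pos': [0.5606, -0.0078, 0.071], 'orientation': [159.96, -0.03, 162.51], 'wrist_force': [0.77, 0.71, -1.08], 'moment': [-0.31, 0.07, 0.02]} 0.0485
cartridge_mouth scene [([0.727, 0.3281, -0.0023], 0.67), ([0.5386, -0.0695, 0.0935], 0.62)]
cartridge_base scene [([0.5774, 0.0425, 0.0913], 0.63), ([0.3252, 0.3688, -0.0001], 0.57)]
cartridge_mid scene [([0.5609, -0.0165, 0.0897], 0.67), ([0.4859, 0.3084, 0.1147], 0.34)]
cartridge_mouth top []
cartridge_base top [([0.5784, 0.039, 0.0878], 0.66), ([0.5175, -0.2878, 0.0011], 0.51)]
cartridge_mid top [([0.5564, -0.0188, 0.0944], 0.53)]
ideal mid [ 0.5584 -0.0156  0.0943] cart axis ideal [-0.282 -0.896 -0.343]
44.15 {'qpos': [-19.91, 32.95, 97.45, 25.29, 53.23, 161.63], 'eef_pos': [0.5609, -0.0077, 0.0717], 'orientation': [159.97, 0.05, 162.51], 'wrist_force': [0.0, 0.16, -1.34], 'moment': [-0.25, 0.09, -0.03]} 0.0488
shift cm [ 0.05 -0.91  3.36] turn [0.001 0.001 0.   ]
```

View pics/c_scene.png

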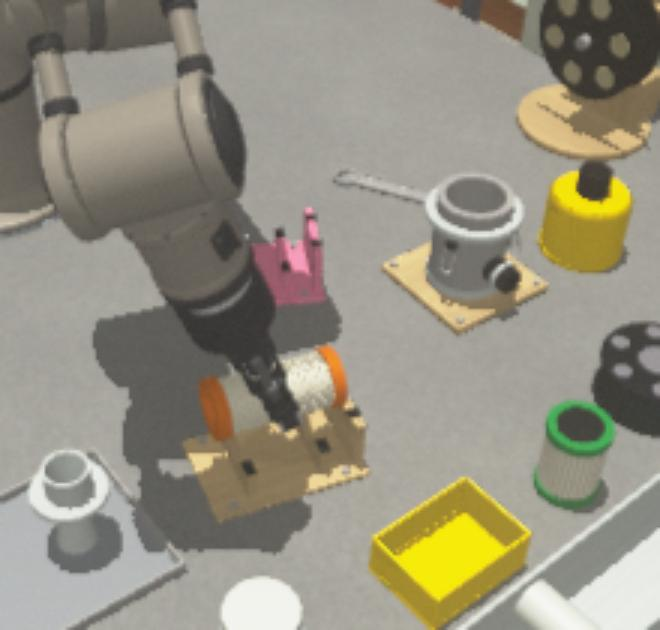

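Request:
arm_command --commands '[[[0.1,-0.15,0.4],[0,0,0],4],[[0,-0.3,0.8],[0,0,0],4],[[0,-0.35,1.0],[0,0,0],4],[[0,-0.25,0.7],[0,0,0],4],[[0,-0.15,0.4],[0,0,0],4],[[0,0,0],[0,0,0],4],[[0,0,0],[0,0,0],4]]'

```text
time_s: 44.85
eef_pos: [0.5597, -0.0074, 0.036]
orientation: [160.0, -0.0, 162.5]
wrist_force: [-0.4, -0.7, -1.8]
opening: 0.0489
```

```bash
python3 m.py
```

```text
44.85 {'qpos': [-19.91, 36.08, 98.97, 26.92, 49.12, 159.05], 'eef_pos': [0.5597, -0.0074, 0.036], 'orientation': [159.96, -0.01, 162.5], 'wrist_force': [-0.36, -0.69, -1.78], 'moment': [-0.29, 0.12, -0.03]} 0.0489
cartridge_mouth scene [([0.7252, 0.3302, -0.0006], 0.71), ([0.3266, 0.3666, 0.0027], 0.21)]
cartridge_base scene [([0.5759, 0.0429, 0.057], 0.57)]
cartridge_mid scene [([0.5586, -0.0182, 0.0538], 0.68), ([0.486, 0.3078, 0.1136], 0.49)]
cartridge_mouth top []
cartridge_base top [([0.5762, 0.0387, 0.0553], 0.74)]
cartridge_mid top [([0.5534, -0.0179, 0.0553], 0.7)]
ideal mid [ 0.5573 -0.0152  0.0588] cart axis ideal [-0.282 -0.896 -0.343]
```

Request:
arm_command --commands '[[[0,0.14,0.05],[0,0,0],4],[[0,0.14,0.05],[0,0,0],4],[[0,0.1,0.035],[0,0,0],4],[[0,0.05,0.02],[0,0,0],4],[[0,0,0],[0,0,0],4]]'

```text
time_s: 45.75
eef_pos: [0.5611, -0.0029, 0.0361]
orientation: [160.0, -0.0, 162.5]
wrist_force: [-0.1, -0.1, -2.4]
opening: 0.049
```

Request:
arm_command --commands '[[[0,0.1,0.035],[0,0,0],4],[[0,0.05,0.02],[0,0,0],4],[[0,0,0],[0,0,0],4]]'

```text
time_s: 46.05
eef_pos: [0.5613, -0.0026, 0.0361]
orientation: [160.1, 0.0, 162.5]
wrist_force: [-2.9, -5.9, 0.0]
opening: 0.0489
```

Request:
arm_command --commands '[[[0,-0.04,0.09],[0,0,0],4],[[0,-0.04,0.09],[0,0,0],4],[[0,-0.03,0.09],[0,0,0],4],[[0,0,0],[0,0,0],4]]'

```text
time_s: 46.45
eef_pos: [0.5618, -0.0028, 0.0334]
orientation: [160.0, 0.1, 162.5]
wrist_force: [-2.5, -6.4, 0.3]
opening: 0.0491
```

Request:
arm_command --commands '[[[0,-0.04,0.07],[0,0,0],4],[[0,-0.03,0.07],[0,0,0],4],[[0,0,0],[0,0,0],4]]'

```text
time_s: 46.75
eef_pos: [0.5619, -0.0028, 0.0319]
orientation: [160.0, 0.1, 162.5]
wrist_force: [-1.1, -5.5, 0.8]
opening: 0.0491
```

Request:
arm_command --commands '[[[0,-0.04,0.07],[0,0,0],4],[[0,-0.03,0.07],[0,0,0],4],[[0,0,0],[0,0,0],4]]'

```text
time_s: 47.05
eef_pos: [0.562, -0.0028, 0.0316]
orientation: [160.0, 0.1, 162.5]
wrist_force: [-5.3, -5.8, 10.9]
opening: 0.0491
```

```bash
python3 m.py
```

```text
47.05 {'qpos': [-19.36, 36.53, 99.01, 27.25, 48.37, 159.12], 'eef_pos': [0.562, -0.0028, 0.0316], 'orientation': [159.98, 0.14, 162.52], 'wrist_force': [-5.32, -5.83, 10.86], 'moment': [-0.44, 0.62, 0.28]} 0.0491
cartridge_mouth scene [([0.7306, -0.1627, 0.0036], 0.52)]
cartridge_base scene [([0.5775, 0.0482, 0.0528], 0.83)]
cartridge_mid scene [([0.5587, -0.015, 0.0496], 0.87), ([0.5179, -0.3589, 0.0544], 0.36)]
cartridge_mouth top []
cartridge_base top [([0.5794, 0.0444, 0.0478], 0.62)]
cartridge_mid top []
ideal mid [ 0.5595 -0.0106  0.0542] cart axis ideal [-0.282 -0.896 -0.342]
```

Request:
arm_command --commands '[[[0,0,0],[0,0,0],5.5],[[0,0,0],[0,0,0],6.5],[[0,0,0],[0,0,0],7.5],[[0,0,0],[0,0,0],7.5],[[0,0,-0.5],[0,0,0],7.5],[[0,0,-1.5],[0,0,0],7.5],[[0,0,-2.5],[0,0,0],7.5],[[0,0,-3],[0,0,0],7.5],[[0,0,-3],[0,0,0],7.5],[[0,0,-3],[0,0,0],7.5],[[0,0,-2],[0,0,0],7.5],[[0,0,0],[0,0,0],7.5]]'

```text
time_s: 48.65
eef_pos: [0.5467, -0.0539, 0.1786]
orientation: [160.0, 0.3, 162.4]
wrist_force: [1.2, -0.3, -0.6]
opening: 0.0745
```

```bash
python3 m.py; python3 - <<'E'
from h import *
u=np.array([.3007,.9537]);v=np.array([-.9537,.3007]); o=np.array([.5778,.0476])
for c in('scene','top'):
  p,d=snap(c); P=cloud(c,d).reshape(-1,3)
  for n in('cover_rim','venturi_foot','cartridge_mouth','cartridge_base'):
    for r in env.tip_of(c,n)[:1]:
      k=np.array(r['centre']); print(c,n,k.round(4),round(r['conf'],2),'x',round(-(k[:2]-o)@u,4),'y',round((k[:2]-o)@v,4))
  q=P[((P>[.48,-.12,.066])&(P<[.66,.1,.09])).all(1)]; s=-(q[:,:2]-o)@u; w=(q[:,:2]-o)@v
  print(c,len(q),'along',np.percentile(s,[1,99]).round(4),'lat',np.percentile(w,[5,50,95]).round(4),'zmax near base/mouth',q[(s<.02),2].max().round(4),q[(s>.1),2].max().round(4))
E
```

```text
48.65 {'qpos': [-25.07, 24.6, 91.72, 21.55, 67.59, 163.44], 'eef_pos': [0.5467, -0.0539, 0.1786], 'orientation': [160.01, 0.33, 162.44], 'wrist_force': [1.18, -0.26, -0.63], 'moment': [-0.14, 0.09, -0.01]} 0.0745
cartridge_mouth scene [([0.542, -0.0637, 0.0531], 0.93)]
cartridge_base scene [([0.5767, 0.0475, 0.0507], 0.78), ([0.5255, -0.2029, 0.0049], 0.22)]
cartridge_mid scene [([0.5612, -0.011, 0.0502], 0.93), ([0.5203, -0.2008, 0.001], 0.48)]
cartridge_mouth top [([0.5393, -0.0679, 0.0503], 0.67)]
cartridge_base top [([0.576, 0.0462, 0.0479], 0.81)]
cartridge_mid top [([0.5549, -0.0103, 0.0535], 0.81)]
ideal mid [ 0.5427 -0.06    0.1973] cart axis ideal [-0.283 -0.896 -0.343]
scene cover_rim [ 0.523   0.4595 -0.0007] 0.86 x -0.3764 y 0.1761
scene venturi_foot [ 0.5219 -0.2029  0.0017] 0.98 x 0.2557 y -0.022
scene cartridge_mouth [ 0.5401 -0.0637  0.053 ] 0.82 x 0.1175 y 0.0025
scene cartridge_base [0.5767 0.0511 0.0521] 0.89 x -0.003 y 0.0021
scene 542 along [0.0011 0.1197] lat [-0.022  -0.0087  0.0121] zmax near base/mouth 0.0805 0.0836
top cover_rim [ 0.5247 -0.3587 -0.0012] 0.71 x 0.4035 y -0.0715
top venturi_foot [ 0.5244 -0.2112  0.0048] 0.61 x 0.2629 y -0.0269
top cartridge_mouth [ 0.5394 -0.0675  0.0482] 0.81 x 0.1213 y 0.002
top cartridge_base [0.5824 0.0449 0.0477] 0.98 x 0.0012 y -0.0052
top 427 along [0.0003 0.114 ] lat [-0.0171  0.003   0.0212] zmax near base/mouth 0.085 0.0838
```

View pics/c_scene.png

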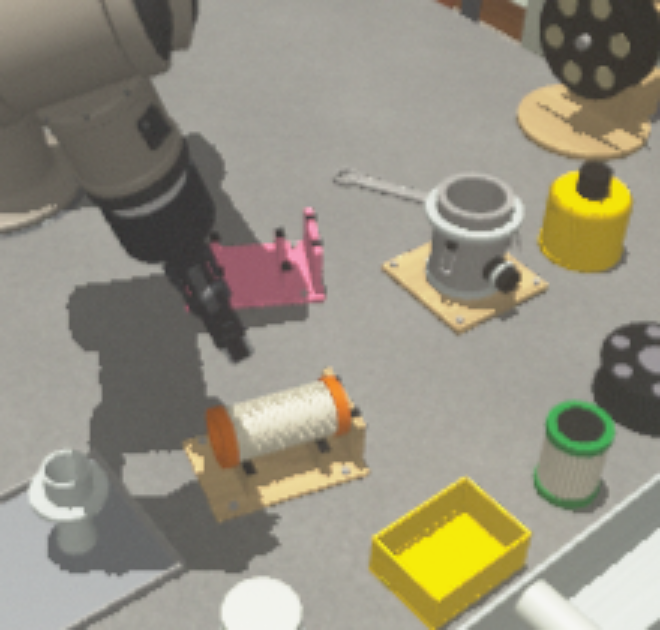

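The cartridge lies level in both saddles. The closed end (about 340,400) is against the stop and the mouth (about 222,430) is at the open end. The fingers are clear of everything, so I am handing in.

```bash
python3 -c "
from h import *
print(env.finish_job()); st()"
```

```text
the job is handed in; nothing more can be done
None
the job is handed in; nothing more can be done
```

The filter is stripped in the order you set, and I handed the job in at about 49 s of the 72 s allowed; it reports no verdict.

- **Cover and venturi:** both stand let go on the tray, at about (0.522, -0.359) and (0.523, -0.206). The last measurements put each foot within about 5 mm of floor level. In the last look, the scene camera's best hit for the cover was the yellow look-alike. The top camera still saw the cover in place.
- **Cartridge:** I drew it out and stood it on the bench at (0.475, 0.129). I let go there and took a new hold round the body at its middle. Then I laid it in the plywood cradle until it met the stop with about 6 N, and lowered it onto the saddles with about 11 N.
- **Final position:** along the axis from the seat I worked out, the closed end read -3 to +1 mm and the mouth 118 to 121 mm. Heights were 48 to 53 mm, against 52 mm for the axis.
- **Disagreement between cameras:** sideways, one top-view reading of the closed end was -5 mm while the scene camera said +2 mm. That is just past the 5 mm limit, but the readings are only good to about 4 mm. The depth points and the picture show it centred and level in both saddles.
- **Along the way:** laying the cartridge down, the last joint reached its limit. I unwound it most of a full turn in the air before the placing.

Nothing touched a bystander in the views I looked at. I did not measure the bystanders again at the end.

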